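Load two underglaze jars into the jar holder and lock the keeper

ROBOT

A 6-joint arm with a two-finger parallel gripper is mounted at the origin on the work surface; the furniture and walls round the work are solid. World frame = base frame: x ahead of the robot, y to its left, z up, the work surface at z = 0. Lengths are in m, angles in rad, forces in N, time in s.
With the tool pointing down it reaches from about 0.3 to 0.775 m from the base axis. Payload 14.6 kg.
Tool frame: the origin (TCP) lies midway between the tips of the shut fingers; the grasp point (between the pads) lies 19 mm behind it; z points along the fingers, y is the direction in which the jaws open and shut (so a half turn about z gives the same grasp; the last joint's range is limited). The gripper opens to 94 mm and grips with 3 to 60 N. Pads are 16 mm wide; open, the fingers measure 119 mm over their backs; the gripper's body (75 mm by 177 mm) begins 78 mm behind the grasp point.
Start: joints at [-1.191, 0.3, 1.521, -0, 1.321, -0.067], TCP at [0.238, -0.496, 0.205] pointing down, gripper open.
Joint ranges: [-3.03, 3.03], [-0.79, 2.21], [0.23, 2.52], [-1.04, 4.18], [0, 3.07], [-2.55, 2.55]. Speed limits (rad/s): [2.22, 2.22, 2.57, 3.14, 3.14, 3.14].

INTERFACE

Orientations are given as [roll, pitch, yaw] about the fixed x, y, z axes, in that order (R = Rz(yaw) Ry(pitch) Rx(roll)).
In Python, from station import readout, imaging, job gives the robot as it stands.
- The arm moves only by the tool arm_command, never from a script. Its argument "increments" is a list of rows, each an object with "gripper": the opening, from 0 (shut) to 1 (fully open); "slide": the shift along the world's x, y, z in m, a list of three; "yaw": the turn about the world's z in rad. A call has 1 to 8 rows; each row is the pose to reach, as a shift and turn from the pose commanded when the call began; what a row does not reach only later rows make up. A row lasts 1/8 s, in which the tool goes at most 62.5 mm and 10.7 degrees, less where a joint would pass 70% of its speed; a pose out of reach is approached as far as the arm can. A call with a gripper value outside its range is refused whole. The fingers move at their own pace and stop on an object; "grip_force" is the grip in N (left out, the last holds). Time passes only in rows, so rows that repeat a pose let the fingers close. It gives the time, the measured TCP pose, the force and the opening at its end, in the units of the state.
- readout.get_obs(): the state, without advancing time (a new reading comes with each control period).
- imaging.camera(name): name is "side" or "top" or "wrist"; returns a dict with "color" (384x512x3 uint8, red, green, blue), "mtx" (3x3 intrinsics, pixels), "D" ([k1, k2, p1, p2, k3] as OpenCV has them; the pictures are not rectified), "rvec" (rotation vector, rad) and "tvec" (3), from world to camera coordinates, as OpenCV has them. Camera axes: x right, y down, z forward; pixel columns grow to the right and rows downward; lengths in m; the calibration is good to about 2 mm. A picture is of the moment at which its call begins. There is no depth.
- job.hand_in(): hands the job in, once; it reports no verdict.
The state is a dict: "time_s": time; "qpos": joint angles; "joint_vel": joint speeds; "tau": joint torques, N m; "ee_pos": TCP position; "eef_rot": TCP orientation; "force": force on the tool from outside, world axes, zero at the start; "moment": the same for the moment, N m; "grip_width": finger opening in m.
Only numpy, scipy, OpenCV 4.12 (cv2) and the standard library are available. Lean on these libraries where they do the work, as an engineer would, in place of code of your own. Each camera call takes 0.05 s, during which the arm holds its last target. There are 200 camera calls.

TASK

Put the red-lidded jar into the wide pocket (red dot) of the wooden jar holder and the blue-lidded jar into the narrow pocket (blue dot), one after the other, upright and right down on the pocket floors. Then turn the keeper bar by its black wing grip, counter-clockwise seen from above, until it lies fully across both lids, and let go. Do not tip the two jars over, and leave the green jar, the yellow jar and the bowl where they stand.

Things in the scene. Friction and masses are not known exactly. Their poses are not given: they have to be found in the camera images.
- red_jar: large white round jar with a red screw lid, 63 mm diameter at body and lid, 82 mm high, 0.10 to 0.20 kg, standing loose on the worktop; origin at the centre of its underside, z up. May be gripped from above by lid and upper body. The three jars red, blue and green are swapped between places at random.
- blue_jar: smaller white round jar with a blue screw lid, 57 mm diameter, 74 mm high, 0.08 to 0.17 kg, standing loose; origin at the centre of its underside, z up
- green_jar: bystander: large jar with a green lid, 63 mm diameter, 82 mm high, loose; origin at the centre of its underside
- yellow_jar: bystander: small jar with a yellow lid, 58 mm diameter, 74 mm high, loose; origin at the centre of its underside
- bowl: bystander: teal glazed bowl, 68 mm diameter, 47 mm high, loose; origin at the centre of its underside
- jar_holder: wooden jar holder fixed to the worktop, 108 mm (own x) by 258 mm (own y), deck 50 mm above the worktop, turned by up to 0.4 rad about z; origin at the centre of its underside, z up. Two round pockets, mouths chamfered 4 mm: wide at own y = -70 mm, narrow at own y = +70 mm; keeper post (16 mm) between them. Lid tops of seated jars are 94 mm above the worktop.
- wide_pocket (a point): centre of the floor of the wide pocket (red dot beside it): bore 70 mm, floor 12 mm above the worktop, 38 mm below the deck; axes as the holder's
- narrow_pocket (a point): centre of the floor of the narrow pocket (blue dot beside it): bore 62 mm, floor 20 mm above the worktop, 30 mm below the deck; the large jars do not fit in; axes as the holder's
- keeper (a joint): angle of the keeper, an aluminium bar 160 x 24 x 7 mm, 102 to 109 mm above the worktop, on the post at the holder's middle. 0 = open, along the holder's x, clear of both pockets; grows counter-clockwise from above to a stop at 1.571 = closed, along the holder's y over both lids. Starts between 0 and 0.35. Friction 0.05 N m, no spring: it stays where left
- keeper_grip (a point): centre of the upright black wing grip on top of the keeper, on the turning axis, 128 mm above the worktop; the wing is 46 mm long (along the bar, own x), 12 mm thick (own y) and spans 113 to 139 mm above the worktop; turns with the bar
Things that resemble listed ones, but are neither listed nor needed, are in the scene too. What is shaped like the red_jar but orange is not meant.

How it is judged:
On the way, in this order (a step that is already met when the one before it is completed fails the run):
1. one of the two jars sits on the floor of its pocket (((distance between red_jar and wide_pocket below 0.007 m and angle between red_jar's own z axis and vertical below 0.06 rad) or (distance between blue_jar and narrow_pocket below 0.007 m and angle between blue_jar's own z axis and vertical below 0.06 rad))), for 0.2 s.
2. both jars sit in their pockets while the keeper is still open (distance between red_jar and wide_pocket below 0.007 m and angle between each of red_jar, blue_jar's own z axis and vertical below 0.06 rad and distance between blue_jar and narrow_pocket below 0.007 m and value of joint keeper below 0.8 rad), for 0.2 s.
At the end, for the whole second after the job is handed in: Red-lidded jar in the wide pocket and blue-lidded jar in the narrow pocket, each within 6 mm of the pocket's centre, within 3 mm of its floor, upright within 0.06 rad and at rest; keeper turned beyond 1.42 rad, across both lids (horizontal distance between red_jar and wide_pocket below 0.006 m and z of red_jar in the frame of wide_pocket below 0.003 m and angle between each of red_jar, blue_jar's own z axis and vertical below 0.06 rad and horizontal distance between blue_jar and narrow_pocket below 0.006 m and z of blue_jar in the frame of narrow_pocket below 0.003 m and value of joint keeper above 1.42 rad and linear speed of each of red_jar, blue_jar below 0.02 m/s); the robot touches nothing.
It fails at once if the red or blue jar is tipped over (angle between any of red_jar, blue_jar's own z axis and vertical above 0.7 rad).
It fails at once if the green jar, yellow jar or bowl is moved more than 30 mm (distance of any of green_jar, yellow_jar, bowl from where it was at the start of the episode above 0.03 m).
It also fails if it takes over 72 s, if anything falls off the work surface, if the arm or the gripper's body presses on something with over 40 N, if the wrist force passes 120 N, or if a joint passes its speed limit or range.

## Working session

There is one attempt and no reset: what is moved stays moved. The work goes in short steps, Python scripts to look and compute and a tool call to move; the robot and the scene stay as the last step left them, time stands still between calls to the robot, and variables do not carry over. Pictures are saved under pics/ and viewed, about 8 in all and at most 12, crops included, and the job is handed in when it is done.

Besides the shell and the picture viewer there is one more tool, called after "Request:" by a JSON object that holds its "method" and its "body", one argument or row to a line. arm_command: Moves the arm, as the interface text tells. Its arguments: {"type":"object","properties":{"increments":{"type":"array","items":{"type":"object","properties":{"gripper":{"type":"number"},"slide":{"type":"array","items":{"type":"number"}},"yaw":{"type":"number"}}}},"grip_force":{"type":"number"}},"required":["increments"]}

```bash
mkdir -p pics; ls; cat > h.py <<'E'
import numpy as np, cv2
from station import readout, imaging, job
def shot(n,f):
    c=imaging.camera(n); cv2.imwrite(f'pics/{f}.png',c['color'][...,::-1]); np.save(f'pics/{f}.npy',{k:c[k] for k in c},allow_pickle=True); return c
def load(f): return np.load(f'pics/{f}.npy',allow_pickle=True).item()
def ray(c,uv):
    p=cv2.undistortPoints(np.array([[uv]],float),np.array(c['mtx'],float),np.array(c['D'],float))[0,0]
    R=cv2.Rodrigues(np.array(c['rvec'],float))[0]; t=np.array(c['tvec'],float).ravel()
    return -R.T@t, R.T@np.array([p[0],p[1],1])
def atz(c,uv,z):
    o,d=ray(c,uv); return o+d*(z-o[2])/d[2]
def tri(c1,u1,c2,u2):
    (a,d),(b,e)=ray(c1,u1),ray(c2,u2)
    s=np.linalg.lstsq(np.c_[d,-e],b-a,rcond=None)[0]; p,q=a+d*s[0],b+e*s[1]
    return (p+q)/2,np.linalg.norm(p-q)
def proj(c,X):
    return cv2.projectPoints(np.array(X,float).reshape(-1,1,3),np.array(c['rvec'],float),np.array(c['tvec'],float),np.array(c['mtx'],float),np.array(c['D'],float))[0][:,0]
E
python3 -c "
from h import *
for n in ['top','side']:
    c=shot(n,n+'0'); print(n,ray(c,(256,192)))
a,b=[cv2.imread(f'pics/{n}0.png') for n in('top','side')]
cv2.imwrite('pics/both.png',cv2.resize(np.vstack([a,b]),None,fx=.78,fy=.78))
cv2.imwrite('pics/top_big.png',cv2.resize(a,(800,600)))
cv2.imwrite('pics/side_big.png',cv2.resize(b,(800,600)))
o=readout.get_obs();print(o)"
```

```text
pics
top (array([ 0.38302653, -0.22535494,  1.13682156]), array([ 0.15167526, -0.02804044, -0.98836536]))
side (array([ 0.43404029, -1.09658629,  0.83604977]), array([ 0.08075286,  0.76877643, -0.63450118]))
{'time_s': 0.1, 'qpos': array([-1.19060131e+00,  3.00385159e-01,  1.52148782e+00, -5.24675466e-06,
        1.32068546e+00, -6.66037293e-02]), 'joint_vel': array([ 0.00080254, -0.00064771, -0.00226255,  0.00010869,  0.00235112,
       -0.0003756 ]), 'tau': array([ 1.43146904e-04, -5.32646692e+01, -3.53282082e+01,  7.09360954e-02,
        2.35112978e-02, -4.26001020e-05]), 'ee_pos': array([ 0.23755732, -0.4958084 ,  0.20497292]), 'eef_rot': array([-3.14062867e+00, -5.92062121e-05,  4.46800016e-01]), 'force': array([-0.17442989, -0.43013437,  0.08443474]), 'moment': array([-0.00256423, -0.01676708, -0.01727767]), 'grip_width': 0.09400356494525136}
```

View pics/top_big.png

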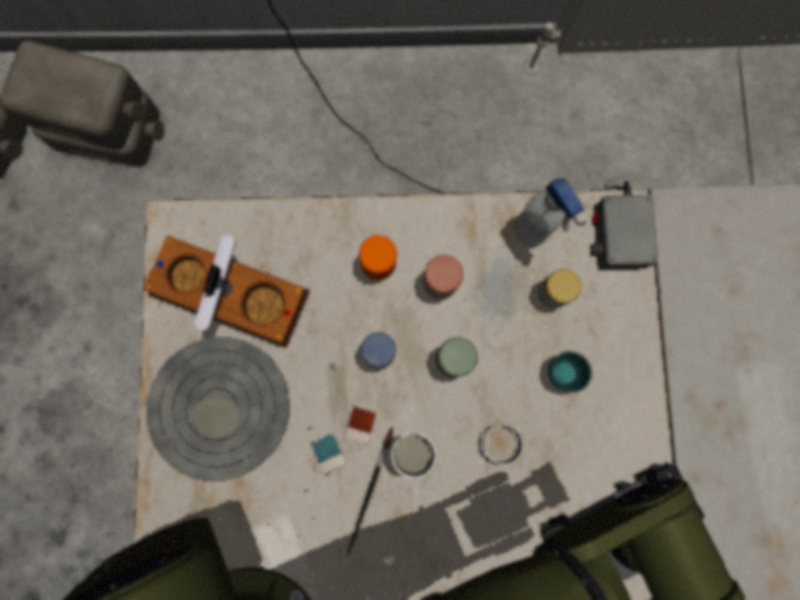

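View pics/side_big.png

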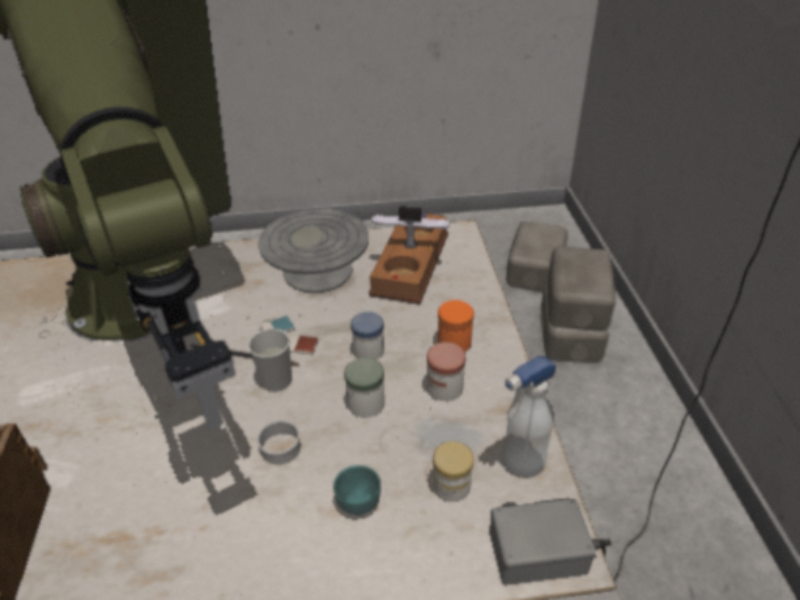

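The top view (800x600) shows these jar candidates:
- **Muted red lid on a white body:** (444,275).
- **Orange throughout, same shape:** (378,257). This is the decoy.
- **Blue lid:** (378,350). The blue spray head at (565,200) isn't a jar.

The holder has its narrow pocket with the blue dot at (187,274) and its wide pocket with the red dot at (265,305). The bar runs from (228,240) to (204,325). The red jar should be the one at (444,275). I'll confirm with an enlarged crop and measure.

```bash
cat > m.py <<'E'
from h import *
t,s=load('top0'),load('side0')
def seg(c,uv,tol=14):
    im=cv2.cvtColor(cv2.medianBlur(c['color'],3),cv2.COLOR_RGB2LAB).astype(int)
    u,v=[int(round(x)) for x in uv]; ref=np.median(im[v-1:v+2,u-1:u+2].reshape(-1,3),0)
    d=im-ref; m=((np.hypot(d[...,1],d[...,2])<tol)&(abs(d[...,0])<45)).astype(np.uint8)
    n,l,st,ce=cv2.connectedComponentsWithStats(m); k=l[v,u]
    cs=cv2.findContours((l==k).astype(np.uint8),cv2.RETR_EXTERNAL,cv2.CHAIN_APPROX_NONE)[0]
    return ce[k],st[k],cv2.fitEllipse(max(cs,key=len))
k=.64
for n,a,b,z in [('red',(444,275),(446,356),.082),('blue',(378,350),(367,325),.074),('green',(457,357),(364,373),.082),('orange',(378,257),(456,314),.082),('yellow',(563,288),(453,458),.074)]:
    ca,sa,ea=seg(t,np.array(a)*k); cb,sb,eb=seg(s,np.array(b)*k)
    X,e=tri(t,ca,s,cb)
    print(n,ca.round(1),sa[2:],cb.round(1),sb[2:],'tri',X.round(4),round(e,4),'top@z',atz(t,ca,z).round(4))
for n,a,z in [('narrow',(187,274),.05),('wide',(265,305),.05),('bar1',(229,238),.109),('bar2',(204,327),.109),('c1',(168,237),.05),('c2',(307,290),.05),('c3',(284,343),.05),('c4',(146,287),.05)]:
    print(n,atz(t,np.array(a)*k,z).round(4))
A=cv2.imread('pics/top0.png')[130:250,80:300]; B=cv2.imread('pics/side0.png')[120:280,200:320]
A=cv2.resize(A,None,fx=2.2,fy=2.2,interpolation=3); B=cv2.resize(B,None,fx=2.5,fy=2.5,interpolation=3)
o=np.zeros((400,800,3),np.uint8); o[:A.shape[0],:A.shape[1]]=A; o[:B.shape[0],490:490+B.shape[1]]=B; cv2.imwrite('pics/crop.png',o)
E
python3 m.py
```

```text
red [284.  174.6] [ 26  24 464] [287.4 220.6] [ 33  47 518] tri [ 0.5891 -0.3266  0.0975] 0.0078 top@z [ 0.5882 -0.3279  0.082 ]
blue [241.4 224. ] [ 25  25 454] [234.9 214.2] [ 24  33 614] tri [ 0.467  -0.2162  0.0363] 0.0023 top@z [ 0.4652 -0.2165  0.074 ]
green [263.8 190.4] [   512    356 139905] [274.4 186.4] [  510   384 86665] tri [ 0.5515 -0.272   0.1662] 0.032 top@z [ 0.5486 -0.2753  0.082 ]
orange [241.5 162.4] [ 22  22 392] [291.4 199.5] [ 22  14 246] tri [ 0.624  -0.22    0.0746] 0.0007 top@z [ 0.6226 -0.22    0.082 ]
yellow [360.9 182.6] [ 21  22 354] [290.  292.6] [ 27  22 454] tri [ 0.5647 -0.5253  0.0688] 0.0013 top@z [ 0.5645 -0.5239  0.074 ]
narrow [0.602  0.0998 0.05  ]
wide [ 0.5465 -0.0307  0.05  ]
bar1 [0.6474 0.0166 0.109 ]
bar2 [0.5049 0.0537 0.109 ]
c1 [0.6663 0.133  0.05  ]
c2 [ 0.5703 -0.1008  0.05  ]
c3 [ 0.4822 -0.0625  0.05  ]
c4 [0.5813 0.167  0.05  ]
```

View pics/crop.png

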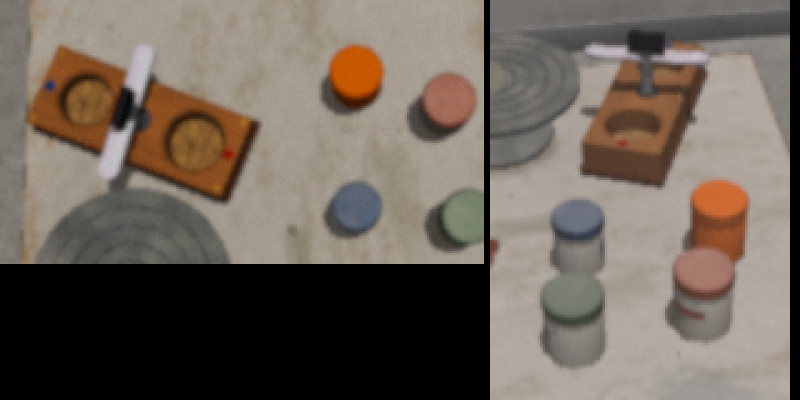

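The crop confirms it. The red lid on a white body is at crop (448,100) top and (703,270) side, and the orange one is coloured all over. The blue-lidded jar is at (356,207). Before moving I'll check the lid heights and the cake stand near the wide pocket.

```bash
python3 - <<'E'
from h import *
t,s=load('top0'),load('side0');k=.64
T=lambda u:np.array(u)*k
for n,a,b in [('red',(444,275),(446,356)),('blue',(378,350),(367,324)),('green',(457,356),(364,372)),('plateL/R mid',(218,407),(314,241)),('bottle',(565,195),(535,372)),('wing',(212,280),(411,213)),('wide',(265,305),(404,264)),('reddot',(286,312),(396,277)),('cup',(411,455),(271,347))]:
    X,e=tri(t,T(a),s,T(b)); print(n,X.round(3),round(e,4))
X,e=tri(t,T((218,407)),s,T((314,241)))
print('plate edge',[atz(t,T(p),X[2]).round(3) for p in [(218,337),(291,407),(147,407),(268,358)]])
for n in('red','blue'):pass
E
```

```text
red [ 0.587 -0.329  0.075] 0.0022
blue [ 0.467 -0.218  0.063] 0.0009
green [ 0.452 -0.345  0.074] 0.0005
plateL/R mid [0.381 0.038 0.075] 0.0004
bottle [ 0.677 -0.499  0.198] 0.0029
wing [0.579 0.039 0.122] 0.0027
wide [ 0.551 -0.03   0.047] 0.009
reddot [ 0.535 -0.065  0.044] 0.0009
cup [ 0.301 -0.266  0.074] 0.0028
plate edge [array([0.492, 0.04 , 0.075]), array([ 0.378, -0.078,  0.075]), array([0.384, 0.15 , 0.075]), array([ 0.456, -0.041,  0.075])]
```

Request:
{"method": "arm_command", "body": {
  "increments": [
    {"gripper":1,"slide":[0.04,0.02,0.02],"yaw":0.15},
    {"slide":[0.09,0.05,0.03],"yaw":0.3},
    {"slide":[0.15,0.08,0.03],"yaw":0.45},
    {"slide":[0.2,0.11,0.03],"yaw":0.6},
    {"slide":[0.24,0.14,0.03],"yaw":0.72},
    {"slide":[0.27,0.16,0.03],"yaw":0.72},
    {"slide":[0.27,0.16,0.03],"yaw":0.72}
  ]
}}

```text
invalid input
```

Request:
{"method": "arm_command", "body": {
  "increments": [
    {"gripper":1,"slide":[0.04,0.02,0.02],"yaw":0.15},
    {"gripper":1,"slide":[0.09,0.05,0.03],"yaw":0.3},
    {"gripper":1,"slide":[0.15,0.08,0.03],"yaw":0.45},
    {"gripper":1,"slide":[0.2,0.11,0.03],"yaw":0.6},
    {"gripper":1,"slide":[0.24,0.14,0.03],"yaw":0.75},
    {"gripper":1,"slide":[0.27,0.16,0.03],"yaw":0.92},
    {"gripper":1,"slide":[0.27,0.16,0.03],"yaw":0.92},
    {"gripper":1,"slide":[0.27,0.16,0.03],"yaw":0.92}
  ],
  "grip_force": 25
}}

```text
time_s: 1.1
ee_pos: [0.5071, -0.3363, 0.2351]
eef_rot: [-3.141, -0.0, 1.365]
force: [0.1, -0.0, -0.3]
grip_width: 0.0943
```

```bash
python3 -c "
from h import *
c=shot('wrist','w1');o=readout.get_obs();print(o['ee_pos'],o['eef_rot'],o['time_s'],ray(c,(256,192)))
print(proj(c,[[.587,-.329,.082],[.467,-.218,.074],[.452,-.345,.082]]))"
```

```text
[ 0.50689006 -0.33663094  0.23532348] [-3.14120379e+00  2.13036179e-05  1.36421624e+00] 1.15 (array([ 0.52169804, -0.26515084,  0.41601321]), array([-0.06078185, -0.24771916, -0.9669668 ]))
[[320.25554926 161.77685279]
 [205.84410949  91.31643476]
 [217.91686587 195.28048716]]
```

View pics/w1.png

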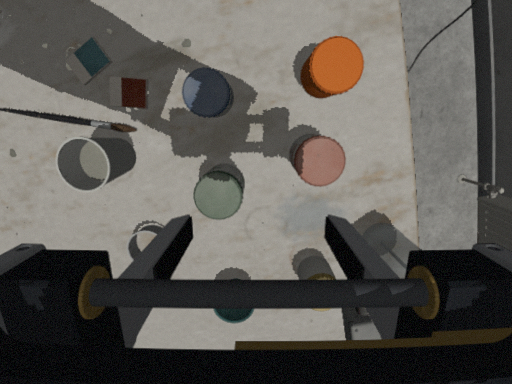

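The wrist view shows the red lid at (320,161), blue at (206,92) and green at (218,195), all within about 1 px of my projections. I'll refine the lid centres by fitting projected lid-top circles, which needs no more pictures.

```bash
cat > fit.py <<'E'
from h import *
from scipy.optimize import minimize
from scipy.ndimage import map_coordinates
def fitc(c,x,y,z,r):
    "circle of radius r at height z: maximise lab step across its edge"
    im=cv2.GaussianBlur(cv2.cvtColor(c['color'],cv2.COLOR_RGB2LAB),(0,0),1).astype(float)
    a=np.linspace(0,2*np.pi,90,endpoint=False)
    def prof(p,rr):
        q=proj(c,np.c_[p[0]+rr*np.cos(a),p[1]+rr*np.sin(a),np.full(90,p[2])])
        return np.stack([map_coordinates(im[...,k],[q[:,1],q[:,0]],order=1,mode='nearest') for k in range(3)],1)
    def cost(p):
        d=prof([p[0],p[1],z],r+.003)-prof([p[0],p[1],z],r-.003); return -np.minimum(np.linalg.norm(d,axis=1),40).mean()
    g=[(cost((x+i,y+j)),x+i,y+j) for i in np.arange(-.016,.017,.004) for j in np.arange(-.016,.017,.004)]
    b=min(g); o=minimize(cost,b[1:],method='Nelder-Mead',options=dict(initial_simplex=[b[1:],(b[1]+.003,b[2]),(b[1],b[2]+.003)]))
    return o.x.round(4),round(-o.fun,1)
E
python3 - <<'E'
from fit import *
T=load('top0');W=load('w1')
for n,x,y,z,r in [('red',.587,-.329,.082,.0315),('blue',.467,-.218,.074,.0285)]:
    for m,c in(('top',T),('wrist',W)):
        print(n,m,fitc(c,x,y,z,r),[fitc(c,x,y,z+d,r) [1]for d in(-.01,.01)])
for n,x,y,r in [('wide',.547,-.031,.035),('narrow',.602,.1,.031)]:
    print(n,fitc(T,x,y,.048,r),fitc(T,x,y,.05,r+.004))
# height by parallax top vs wrist
for n,a,b in (('red',(284.2,176),(320,161)),('blue',(241.9,224),(206,92))): print(n,tri(T,a,W,b))
E
```

```text
red top (array([ 0.5879, -0.3279]), np.float64(30.7)) [np.float64(30.4), np.float64(30.9)]
red wrist (array([ 0.5885, -0.3294]), np.float64(37.1)) [np.float64(36.1), np.float64(35.8)]
blue top (array([ 0.4671, -0.2184]), np.float64(28.8)) [np.float64(28.4), np.float64(29.0)]
blue wrist (array([ 0.4674, -0.2201]), np.float64(32.1)) [np.float64(28.4), np.float64(36.1)]
wide (array([ 0.5538, -0.0261]), np.float64(22.1)) (array([ 0.5357, -0.0363]), np.float64(22.1))
narrow (array([0.606 , 0.0959]), np.float64(23.6)) (array([0.6016, 0.1005]), np.float64(24.6))
red (array([ 0.58623684, -0.32851262,  0.07918191]), np.float64(0.0022519402900363235))
blue (array([ 0.46577793, -0.21772458,  0.06629868]), np.float64(7.738705072094109e-05))
```

Request:
{"method": "arm_command", "body": {
  "increments": [
    {"gripper":1,"slide":[0.05,0.004,0],"yaw":0},
    {"gripper":1,"slide":[0.08,0.007,-0.03],"yaw":0},
    {"gripper":1,"slide":[0.08,0.007,-0.08],"yaw":0},
    {"gripper":1,"slide":[0.08,0.007,-0.13],"yaw":0},
    {"gripper":1,"slide":[0.08,0.007,-0.17],"yaw":0},
    {"gripper":1,"slide":[0.08,0.007,-0.187],"yaw":0},
    {"gripper":0.5,"slide":[0.08,0.007,-0.187],"yaw":0},
    {"gripper":0.5,"slide":[0.08,0.007,-0.187],"yaw":0}
  ],
  "grip_force": 25
}}

```text
time_s: 2.15
ee_pos: [0.5883, -0.3297, 0.0505]
eef_rot: [3.139, 0.001, 1.366]
force: [0.3, 0.6, 0.1]
grip_width: 0.0774
```

Request:
{"method": "arm_command", "body": {
  "increments": [
    {"gripper":0.4,"slide":[0,0,0],"yaw":0},
    {"gripper":0.4,"slide":[0,0,0],"yaw":0},
    {"gripper":0.4,"slide":[0,0,0],"yaw":0},
    {"gripper":0.4,"slide":[0,0,0],"yaw":0}
  ]
}}

```text
time_s: 2.65
ee_pos: [0.5881, -0.3293, 0.0497]
eef_rot: [3.14, 0.001, 1.367]
force: [-0.8, -0.2, 6.7]
grip_width: 0.0623
```

Request:
{"method": "arm_command", "body": {
  "increments": [
    {"gripper":0.4,"slide":[0,0,0.03],"yaw":0},
    {"gripper":0.4,"slide":[0,0,0.07],"yaw":0},
    {"gripper":0.4,"slide":[0,0.01,0.12],"yaw":0},
    {"gripper":0.4,"slide":[-0.01,0.05,0.16],"yaw":0},
    {"gripper":0.4,"slide":[-0.02,0.1,0.187],"yaw":0},
    {"gripper":0.4,"slide":[-0.03,0.15,0.187],"yaw":0},
    {"gripper":0.4,"slide":[-0.035,0.2,0.187],"yaw":0},
    {"gripper":0.4,"slide":[-0.038,0.23,0.187],"yaw":0}
  ]
}}

```text
time_s: 3.65
ee_pos: [0.5492, -0.0969, 0.2358]
eef_rot: [3.141, -0.0, 1.368]
force: [0.6, -0.1, -1.4]
grip_width: 0.0625
```

Request:
{"method": "arm_command", "body": {
  "increments": [
    {"gripper":0.4,"slide":[0,0,0],"yaw":0},
    {"gripper":0.4,"slide":[0,0,0],"yaw":0}
  ]
}}

```text
time_s: 3.9
ee_pos: [0.5497, -0.0996, 0.2355]
eef_rot: [3.142, 0.0, 1.367]
force: [-0.3, 0.6, -1.9]
grip_width: 0.0626
```

```bash
python3 - <<'E'
from h import *
c=shot('wrist','w2');o=readout.get_obs();print(o['ee_pos'],o['grip_width'],o['force'])
y=np.array([np.sin(.4),np.cos(.4)]);C=np.array([.575,.0345])
im=cv2.resize(c['color'][...,::-1].copy(),(800,600))
for yy,r in((-.07,.039),(.07,.035)):
    p=C+y*yy; a=np.linspace(0,6.283,40)
    q=proj(c,np.c_[p[0]+r*np.cos(a),p[1]+r*np.sin(a),0*a+.05])*800/512
    for u in q: cv2.circle(im,tuple(int(v) for v in u),1,(0,255,0),-1)
cv2.imwrite('pics/w2b.png',im)
E
```

```text
[ 0.5496743  -0.09984674  0.23534931] 0.0625715104836012 [ 0.03155934 -0.02638607 -1.32829204]
```

View pics/w2b.png

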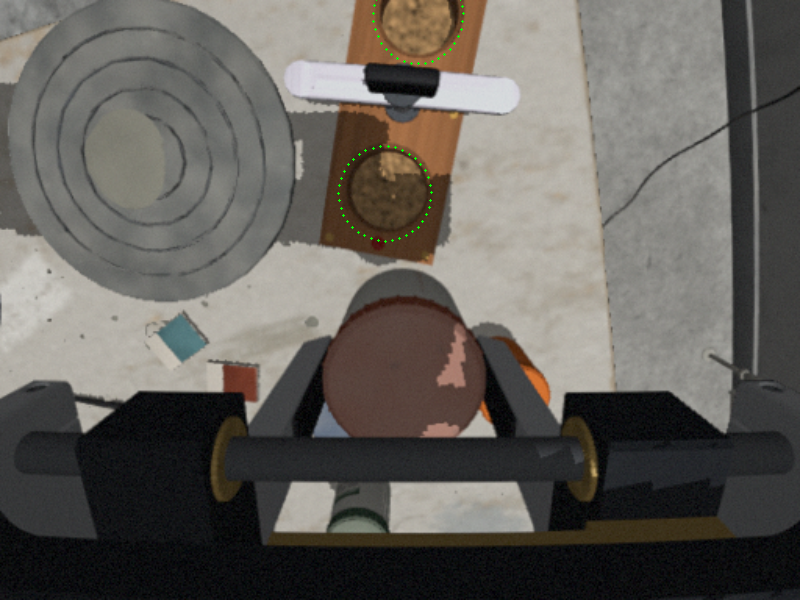

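The jar is held upright. The predicted wide-pocket circle is at (386,193), r47, and lies within a few pixels of the rim. A zoomed crop with the deck outline and bore circles overlaid will settle it.

```bash
cat > ov.py <<'E'
from h import *
import sys
def ov(c,C,yaw,box,s,out):
    u0,v0,u1,v1=box; im=cv2.resize(c['color'][v0:v1,u0:u1,::-1],None,fx=s,fy=s,interpolation=3).copy()
    x=np.array([np.cos(yaw),np.sin(yaw)]);y=np.array([-x[1],x[0]])
    def dots(P,z,col):
        q=proj(c,[[*(C+p[0]*x+p[1]*y),z] for p in P])
        for u in q: cv2.circle(im,(int((u[0]+.5-u0)*s),int((u[1]+.5-v0)*s)),1,col,-1)
    a=np.linspace(0,6.283,60)
    for yy,r,f in((-.07,.035,.012),(.07,.031,.02)):
        dots(np.c_[(r+.004)*np.cos(a),yy+(r+.004)*np.sin(a)],.05,(0,255,0))
        dots(np.c_[r*np.cos(a),yy+r*np.sin(a)],.046,(255,255,0))
        dots(np.c_[r*np.cos(a),yy+r*np.sin(a)],f,(0,0,255))
    t=np.linspace(-1,1,50)
    for k in(-1,1): dots(np.c_[0*t+k*.054,t*.129],.05,(0,255,0)); dots(np.c_[t*.054,0*t+k*.129],.05,(0,255,0))
    cv2.imwrite(out,im)
E
python3 -c "
from ov import *
ov(load('w2'),np.array([.575,.0345]),-.4,(185,0,335,175),3.4,'pics/w2c.png')"
```

```text
(no output)
```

View pics/w2c.png

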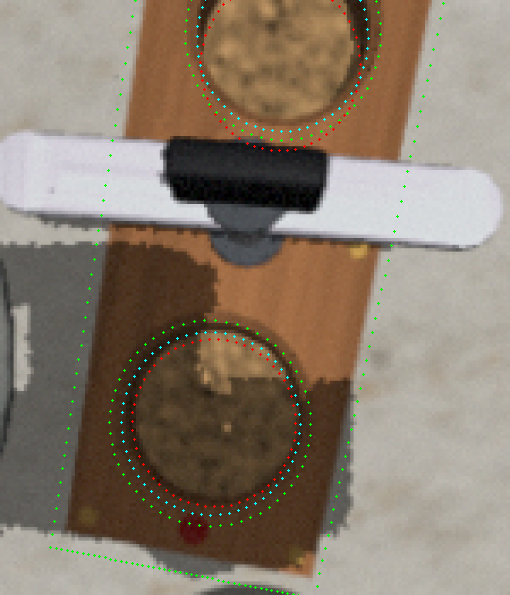

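```bash
python3 - <<'E'
from fit import *
W=load('w2');s=3.4
P=lambda u,v:(185+u/s-.5,v/s-.5)
print('floor px',atz(W,P(217,418),.012),'pred',np.array([.575,.0345])-.07*np.array([np.sin(.4),np.cos(.4)]))
for z,r in((.012,.035),(.046,.035),(.05,.039)): print(z,fitc(W,.548,-.029,z,r))
print('narrow near bore edge etc:',atz(W,P(280,122),.046),'sides at floor',atz(W,P(204,45),.02),atz(W,P(356,45),.02))
print('corners',[atz(W,P(*p),.05).round(4) for p in((68,528),(312,577))])
print('long edges',[atz(W,P(*p),.05).round(4) for p in((100,300),(373,300),(135,60),(424,60))])
print('wing ends/top',[atz(W,P(*p),.139).round(4) for p in((166,140),(328,152),(166,170),(325,178))])
print('bar ends',[atz(W,P(*p),.109).round(4) for p in((0,170),(502,208))])
E
```

```text
floor px [ 0.54952349 -0.02750533  0.012     ] pred [ 0.54774072 -0.02997427]
0.012 (array([ 0.552 , -0.0232]), np.float64(22.4))
0.046 (array([ 0.5502, -0.0217]), np.float64(22.0))
0.05 (array([ 0.5625, -0.0522]), np.float64(27.4))
narrow near bore edge etc: [0.59579493 0.0719971  0.046     ] sides at floor [0.57464656 0.11234095 0.02      ] [0.63243061 0.10052892 0.02      ]
corners [array([ 0.4837, -0.0571,  0.05  ]), array([ 0.5752, -0.0963,  0.05  ])]
long edges [array([0.5168, 0.024 , 0.05  ]), array([0.6177, 0.0031, 0.05  ]), array([0.5485, 0.102 , 0.05  ]), array([0.6504, 0.0812, 0.05  ])]
wing ends/top [array([0.5561, 0.0487, 0.139 ]), array([0.5993, 0.0366, 0.139 ]), array([0.5544, 0.0411, 0.139 ]), array([0.5972, 0.0301, 0.139 ])]
bar ends [array([0.5031, 0.0595, 0.109 ]), array([0.6533, 0.0172, 0.109 ])]
```

```bash
python3 - <<'E'
from h import *
W=load('w2');k=512/800
for z in (.269,.267): print([ (atz(W,np.array(p)*k-.2,z)[:2]-[.5497,-.0998]).round(4) for p in((404,297),(323,365),(486,365))])
E
```

```text
[array([0.0068, 0.0346]), array([-0.0284,  0.0149]), array([0.0317, 0.0025])]
[array([0.0067, 0.0341]), array([-0.029 ,  0.0142]), array([0.0319, 0.0015])]
```

Request:
{"method": "arm_command", "body": {
  "increments": [
    {"gripper":0.4,"slide":[0,0.04,0],"yaw":0},
    {"gripper":0.4,"slide":[0,0.073,0],"yaw":0},
    {"gripper":0.4,"slide":[0,0.073,-0.04],"yaw":0},
    {"gripper":0.4,"slide":[0,0.073,-0.08],"yaw":0},
    {"gripper":0.4,"slide":[0,0.073,-0.11],"yaw":0},
    {"gripper":0.4,"slide":[0,0.073,-0.11],"yaw":0}
  ]
}}

```text
time_s: 4.7
ee_pos: [0.5488, -0.0268, 0.1236]
eef_rot: [-3.138, 0.0, 1.366]
force: [-0.3, 0.5, 0.2]
grip_width: 0.0624
```

Request:
{"method": "arm_command", "body": {
  "increments": [
    {"gripper":0.4,"slide":[0.0005,-0.002,-0.015],"yaw":0},
    {"gripper":0.4,"slide":[0.0005,-0.002,-0.025],"yaw":0},
    {"gripper":0.4,"slide":[0.0005,-0.002,-0.032],"yaw":0},
    {"gripper":0.4,"slide":[0.0005,-0.002,-0.038],"yaw":0},
    {"gripper":0.4,"slide":[0.0005,-0.002,-0.044],"yaw":0}
  ]
}}

```text
time_s: 5.32
ee_pos: [0.5503, -0.028, 0.0813]
eef_rot: [3.141, -0.0, 1.367]
force: [0.7, -0.5, -1.9]
grip_width: 0.0622
```

Request:
{"method": "arm_command", "body": {
  "increments": [
    {"gripper":0.4,"slide":[0,0,-0.007],"yaw":0},
    {"gripper":0.4,"slide":[0,0,-0.013],"yaw":0},
    {"gripper":0.4,"slide":[0,0,-0.017],"yaw":0},
    {"gripper":0.4,"slide":[0,0,-0.019],"yaw":0},
    {"gripper":0.4,"slide":[0,0,-0.019],"yaw":0}
  ]
}}

```text
time_s: 5.95
ee_pos: [0.5501, -0.028, 0.0624]
eef_rot: [-3.142, -0.0, 1.367]
force: [1.1, 0.5, -2.9]
grip_width: 0.0627
```

Request:
{"method": "arm_command", "body": {
  "increments": [
    {"gripper":0.4,"slide":[0,0,-0.001],"yaw":0},
    {"gripper":0.4,"slide":[0,0,-0.002],"yaw":0},
    {"gripper":0.4,"slide":[0,0,-0.002],"yaw":0}
  ]
}}

```text
time_s: 6.32
ee_pos: [0.5504, -0.028, 0.0616]
eef_rot: [3.141, -0.0, 1.367]
force: [-5.4, 1.0, 11.1]
grip_width: 0.0623
```

Contact with the floor at 11 N, at the expected height (TCP 0.0617). I'll release partially because of the cake stand, then lift.

Request:
{"method": "arm_command", "body": {
  "increments": [
    {"gripper":0.8,"slide":[0,0,0.001],"yaw":0},
    {"gripper":0.8,"slide":[0,0,0.001],"yaw":0},
    {"gripper":0.8,"slide":[0,0,0.001],"yaw":0},
    {"gripper":0.8,"slide":[0,0,0.02],"yaw":0},
    {"gripper":0.8,"slide":[0,0,0.06],"yaw":0},
    {"gripper":1,"slide":[0,0,0.11],"yaw":0},
    {"gripper":1,"slide":[0,-0.04,0.15],"yaw":0},
    {"gripper":1,"slide":[0,-0.08,0.175],"yaw":0}
  ]
}}

```text
time_s: 7.32
ee_pos: [0.5504, -0.1088, 0.2376]
eef_rot: [3.139, 0.0, 1.368]
force: [-0.1, 0.1, -0.2]
grip_width: 0.0935
```

```bash
python3 - <<'E'
from fit import *
from ov import ov
c=shot('wrist','w3');o=readout.get_obs();print(o['ee_pos'],o['force'])
print('seated lid',fitc(c,.55,-.028,.094,.0315),fitc(c,.467,-.2195,.074,.0285))
ov(c,np.array([.577,.0385]),-.395,(170,0,360,200),3,'pics/w3c.png')
E
```

```text
[ 0.55083557 -0.11305272  0.24023214] [ 0.35221041 -2.91635183  3.58930709]
seated lid (array([ 0.5493, -0.0288]), np.float64(23.4)) (array([ 0.4665, -0.2178]), np.float64(37.5))
```

View pics/w3c.png

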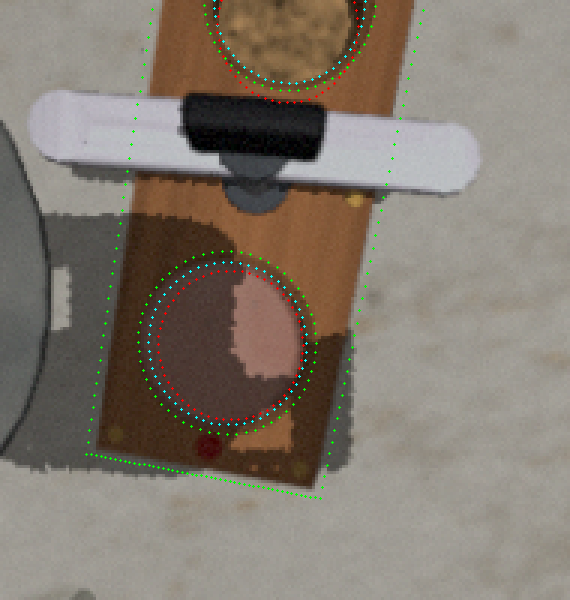

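The red jar is seated, with its lid concentric with the pocket circles at (232,345), and the narrow-pocket overlay at (290,10) matches. Blue jar next.

Request:
{"method": "arm_command", "body": {
  "increments": [
    {"gripper":1,"slide":[-0.03,-0.04,0],"yaw":0},
    {"gripper":1,"slide":[-0.06,-0.08,-0.02],"yaw":0},
    {"gripper":1,"slide":[-0.0835,-0.111,-0.05],"yaw":0},
    {"gripper":1,"slide":[-0.0835,-0.111,-0.09],"yaw":0},
    {"gripper":1,"slide":[-0.0835,-0.111,-0.14],"yaw":0},
    {"gripper":1,"slide":[-0.0835,-0.111,-0.18],"yaw":0},
    {"gripper":1,"slide":[-0.0835,-0.111,-0.196],"yaw":0},
    {"gripper":1,"slide":[-0.0835,-0.111,-0.196],"yaw":0}
  ]
}}

```text
time_s: 8.38
ee_pos: [0.4666, -0.2189, 0.0393]
eef_rot: [-3.141, -0.0, 1.367]
force: [-0.2, -0.3, 0.4]
grip_width: 0.0941
```

Request:
{"method": "arm_command", "body": {
  "increments": [
    {"gripper":0.4,"slide":[0,0,0],"yaw":0},
    {"gripper":0.4,"slide":[0,0,0],"yaw":0},
    {"gripper":0.4,"slide":[0,0,0],"yaw":0},
    {"gripper":0.4,"slide":[0,0,0],"yaw":0},
    {"gripper":0.4,"slide":[0,0,0],"yaw":0},
    {"gripper":0.4,"slide":[0,0,0],"yaw":0}
  ]
}}

```text
time_s: 9.12
ee_pos: [0.4667, -0.2191, 0.0397]
eef_rot: [3.141, 0.0, 1.367]
force: [-1.1, -0.3, 5.0]
grip_width: 0.0566
```

Request:
{"method": "arm_command", "body": {
  "increments": [
    {"gripper":0.4,"slide":[0,0,0.04],"yaw":0},
    {"gripper":0.4,"slide":[0,0,0.09],"yaw":0},
    {"gripper":0.4,"slide":[0.01,0.01,0.14],"yaw":0},
    {"gripper":0.4,"slide":[0.04,0.05,0.18],"yaw":0},
    {"gripper":0.4,"slide":[0.065,0.1,0.196],"yaw":0},
    {"gripper":0.4,"slide":[0.09,0.15,0.196],"yaw":0},
    {"gripper":0.4,"slide":[0.115,0.2,0.196],"yaw":0},
    {"gripper":0.4,"slide":[0.137,0.24,0.196],"yaw":0}
  ]
}}

```text
time_s: 10.12
ee_pos: [0.6041, 0.0231, 0.235]
eef_rot: [-3.141, 0.0, 1.368]
force: [0.9, 0.1, -1.2]
grip_width: 0.0565
```

Request:
{"method": "arm_command", "body": {
  "increments": [
    {"gripper":0.4,"slide":[0,0,0],"yaw":0},
    {"gripper":0.4,"slide":[0,0,0],"yaw":0},
    {"gripper":0.4,"slide":[0,0,0],"yaw":0}
  ]
}}

```text
time_s: 10.5
ee_pos: [0.6033, 0.02, 0.2355]
eef_rot: [-3.142, 0.0, 1.365]
force: [-1.2, 0.2, -1.2]
grip_width: 0.0563
```

```bash
python3 - <<'E'
from fit import *
from ov import ov
c=shot('wrist','w4');o=readout.get_obs();print(o['ee_pos'],o['grip_width'],o['force'])
ov(c,np.array([.577,.0385]),-.395,(150,50,350,300),2.4,'pics/w4c.png')
E
```

```text
[0.60338483 0.01997406 0.23560037] 0.056804404078725175 [-0.37184159 -0.24856534 -0.84027393]
```

View pics/w4c.png

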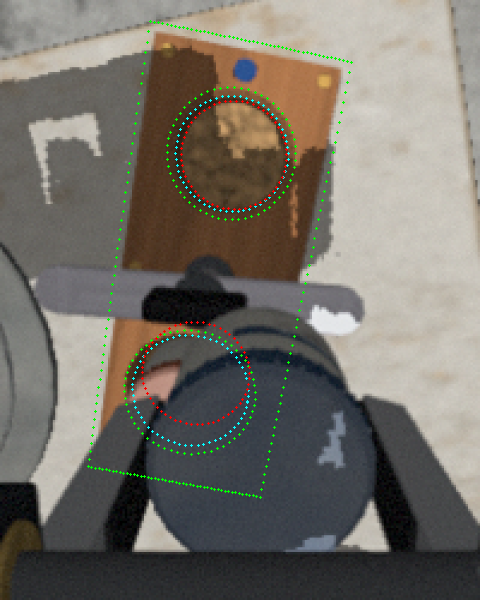

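```bash
python3 - <<'E'
from h import *
W=load('w4');P=lambda u,v:(150+u/2.4-.5,50+v/2.4-.5)
print([(atz(W,P(*p),.2695)[:2]-[.6034,.02]).round(4) for p in((258,348),(147,465),(376,465))])
print('floor',atz(W,P(234.5,154),.02))
E
```

```text
[array([0.0055, 0.032 ]), array([-0.0275,  0.0082]), array([ 0.0279, -0.0033])]
floor [0.60453423 0.10417422 0.02      ]
```

Request:
{"method": "arm_command", "body": {
  "increments": [
    {"gripper":0.4,"slide":[0,0.045,0],"yaw":0},
    {"gripper":0.4,"slide":[0.0005,0.081,-0.005],"yaw":0},
    {"gripper":0.4,"slide":[0.0005,0.081,-0.05],"yaw":0},
    {"gripper":0.4,"slide":[0.0005,0.081,-0.09],"yaw":0},
    {"gripper":0.4,"slide":[0.0005,0.081,-0.12],"yaw":0},
    {"gripper":0.4,"slide":[0.0005,0.081,-0.135],"yaw":0},
    {"gripper":0.4,"slide":[0.0005,0.081,-0.141],"yaw":0},
    {"gripper":0.4,"slide":[0.0005,0.081,-0.141],"yaw":0}
  ]
}}

```text
time_s: 11.55
ee_pos: [0.6045, 0.1018, 0.0952]
eef_rot: [3.141, -0.0, 1.367]
force: [-0.5, 0.5, -1.0]
grip_width: 0.0567
```

Request:
{"method": "arm_command", "body": {
  "increments": [
    {"gripper":0.4,"slide":[0,0,-0.004],"yaw":0},
    {"gripper":0.4,"slide":[0,0,-0.007],"yaw":0},
    {"gripper":0.4,"slide":[0,0,-0.01],"yaw":0},
    {"gripper":0.4,"slide":[0,0,-0.013],"yaw":0},
    {"gripper":0.4,"slide":[0,0,-0.016],"yaw":0}
  ]
}}

```text
time_s: 12.18
ee_pos: [0.6041, 0.102, 0.0783]
eef_rot: [-3.142, -0.0, 1.367]
force: [-0.0, -0.3, -0.8]
grip_width: 0.0565
```

Its underside is at about 39 mm, inside the bore, with no contact force.

Request:
{"method": "arm_command", "body": {
  "increments": [
    {"gripper":0.4,"slide":[0,0,-0.005],"yaw":0},
    {"gripper":0.4,"slide":[0,0,-0.01],"yaw":0},
    {"gripper":0.4,"slide":[0,0,-0.014],"yaw":0},
    {"gripper":0.4,"slide":[0,0,-0.017],"yaw":0},
    {"gripper":0.4,"slide":[0,0,-0.0185],"yaw":0},
    {"gripper":0.4,"slide":[0,0,-0.0185],"yaw":0}
  ]
}}

```text
time_s: 12.92
ee_pos: [0.6042, 0.102, 0.06]
eef_rot: [3.141, -0.0, 1.367]
force: [-0.6, -0.6, -1.4]
grip_width: 0.0566
```

Request:
{"method": "arm_command", "body": {
  "increments": [
    {"gripper":0.4,"slide":[0,0,-0.001],"yaw":0},
    {"gripper":0.4,"slide":[0,0,-0.0015],"yaw":0},
    {"gripper":0.4,"slide":[0,0,-0.0015],"yaw":0}
  ]
}}

```text
time_s: 13.3
ee_pos: [0.6044, 0.1022, 0.0597]
eef_rot: [3.141, -0.0, 1.367]
force: [-4.4, -0.8, 9.9]
grip_width: 0.0564
```

Request:
{"method": "arm_command", "body": {
  "increments": [
    {"gripper":0.8,"slide":[0,0,0.001],"yaw":0},
    {"gripper":0.8,"slide":[0,0,0.001],"yaw":0},
    {"gripper":0.8,"slide":[0,0,0.001],"yaw":0},
    {"gripper":0.8,"slide":[0,0,0.02],"yaw":0},
    {"gripper":0.8,"slide":[0,0,0.06],"yaw":0},
    {"gripper":0.8,"slide":[0,0,0.11],"yaw":0},
    {"gripper":0.8,"slide":[-0.01,-0.03,0.14],"yaw":-0.17},
    {"gripper":0.8,"slide":[-0.02,-0.05,0.14],"yaw":-0.34}
  ]
}}

```text
time_s: 14.3
ee_pos: [0.5848, 0.0512, 0.2026]
eef_rot: [3.137, -0.003, 1.021]
force: [0.8, -0.0, -0.4]
grip_width: 0.0752
```

Request:
{"method": "arm_command", "body": {
  "increments": [
    {"gripper":0.6,"slide":[-0.007,-0.014,0],"yaw":-0.18},
    {"gripper":0.6,"slide":[-0.007,-0.014,0],"yaw":-0.36},
    {"gripper":0.6,"slide":[-0.007,-0.014,0],"yaw":-0.54},
    {"gripper":0.6,"slide":[-0.007,-0.014,0],"yaw":-0.72},
    {"gripper":0.6,"slide":[-0.007,-0.014,0],"yaw":-0.9},
    {"gripper":0.6,"slide":[-0.007,-0.014,0],"yaw":-1.08},
    {"gripper":0.6,"slide":[-0.007,-0.014,0],"yaw":-1.26},
    {"gripper":0.6,"slide":[-0.007,-0.014,0],"yaw":-1.3}
  ]
}}

```text
time_s: 15.3
ee_pos: [0.5772, 0.038, 0.1999]
eef_rot: [-3.141, -0.001, -0.277]
force: [0.2, 0.1, 0.1]
grip_width: 0.0562
```

Request:
{"method": "arm_command", "body": {
  "increments": [
    {"gripper":0.6,"slide":[0,0,0],"yaw":0},
    {"gripper":0.6,"slide":[0,0,0],"yaw":0}
  ]
}}

```text
time_s: 15.55
ee_pos: [0.5772, 0.038, 0.1991]
eef_rot: [-3.141, -0.001, -0.272]
force: [0.7, 1.1, 0.7]
grip_width: 0.0567
```

```bash
python3 - <<'E'
from h import *
c=shot('side','s5');w=shot('wrist','w5')
A=cv2.resize(c['color'][110:210,210:310,::-1],(400,400),interpolation=3);B=cv2.resize(w['color'][...,::-1],(400,300),interpolation=3)
o=np.zeros((400,800,3),np.uint8);o[:,:400]=A;o[:300,400:]=B;cv2.imwrite('pics/s5c.png',o)
E
```

```text
(no output)
```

View pics/s5c.png

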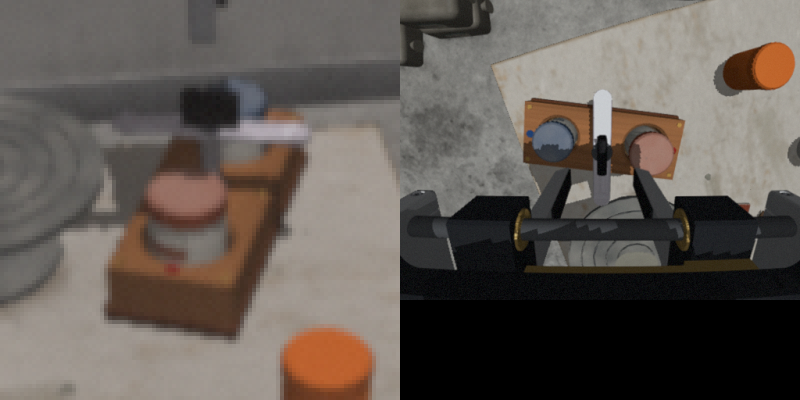

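Both jars sit upright, with the red lid at (188,190) and blue at (555,140). The wing at (602,155) is aligned and centred between the fingers. Descend and grip.

Request:
{"method": "arm_command", "body": {
  "increments": [
    {"gripper":0.6,"slide":[0,0,-0.03],"yaw":0},
    {"gripper":0.6,"slide":[0,0,-0.06],"yaw":0},
    {"gripper":0.6,"slide":[0,0,-0.078],"yaw":0},
    {"gripper":0.6,"slide":[0,0,-0.082],"yaw":0},
    {"gripper":0.6,"slide":[0,0,-0.082],"yaw":0},
    {"gripper":0.05,"slide":[0,0,-0.082],"yaw":0},
    {"gripper":0.05,"slide":[0,0,-0.082],"yaw":0},
    {"gripper":0.05,"slide":[0,0,-0.082],"yaw":0}
  ],
  "grip_force": 15
}}

```text
time_s: 16.65
ee_pos: [0.5773, 0.038, 0.1168]
eef_rot: [-3.141, -0.001, -0.273]
force: [0.4, 0.2, 0.0]
grip_width: 0.0296
```

Request:
{"method": "arm_command", "body": {
  "increments": [
    {"gripper":0.05,"slide":[0,0,0],"yaw":0},
    {"gripper":0.05,"slide":[0,0,0],"yaw":0},
    {"gripper":0.05,"slide":[0,0,0],"yaw":0},
    {"gripper":0.05,"slide":[0,0,0],"yaw":0}
  ]
}}

```text
time_s: 17.15
ee_pos: [0.5771, 0.0381, 0.1165]
eef_rot: [-3.141, -0.0, -0.273]
force: [0.2, 0.7, -0.0]
grip_width: 0.0119
```

Request:
{"method": "arm_command", "body": {
  "increments": [
    {"gripper":0.05,"slide":[0,0,0],"yaw":0.12},
    {"gripper":0.05,"slide":[0,0,0],"yaw":0.24},
    {"gripper":0.05,"slide":[0,0,0],"yaw":0.36},
    {"gripper":0.05,"slide":[0,0,0],"yaw":0.48},
    {"gripper":0.05,"slide":[0,0,0],"yaw":0.6},
    {"gripper":0.05,"slide":[0,0,0],"yaw":0.72}
  ]
}}

```text
time_s: 17.9
ee_pos: [0.5772, 0.0382, 0.1165]
eef_rot: [-3.141, -0.0, 0.451]
force: [-0.5, 3.0, 0.3]
grip_width: 0.0119
```

Request:
{"method": "arm_command", "body": {
  "increments": [
    {"gripper":0.05,"slide":[0,0,0],"yaw":0.12},
    {"gripper":0.05,"slide":[0,0,0],"yaw":0.24},
    {"gripper":0.05,"slide":[0,0,0],"yaw":0.36},
    {"gripper":0.05,"slide":[0,0,0],"yaw":0.48},
    {"gripper":0.05,"slide":[0,0,0],"yaw":0.6},
    {"gripper":0.05,"slide":[0,0,0],"yaw":0.68},
    {"gripper":0.05,"slide":[0,0,0],"yaw":0.72},
    {"gripper":0.05,"slide":[0,0,0],"yaw":0.72}
  ]
}}

```text
time_s: 18.9
ee_pos: [0.5771, 0.0383, 0.1165]
eef_rot: [-3.141, -0.0, 1.167]
force: [0.3, 4.4, 1.5]
grip_width: 0.0116
```

```bash
python3 -c "
from h import *
o=readout.get_obs();print(o['moment'],o['force'],o['eef_rot'],o['grip_width'])"
```

```text
[0.66187206 0.13739248 0.05786751] [0.26910695 4.37782369 1.50065628] [-3.14123913e+00 -3.30066297e-04  1.16666788e+00] 0.011581195004214364
```

Request:
{"method": "arm_command", "body": {
  "increments": [
    {"gripper":0.5,"slide":[0,0,0],"yaw":0},
    {"gripper":0.5,"slide":[0,0,0],"yaw":0},
    {"gripper":0.5,"slide":[0,0,0],"yaw":0},
    {"gripper":0.5,"slide":[0,0,0],"yaw":0},
    {"gripper":0.5,"slide":[0,0,0.03],"yaw":0},
    {"gripper":0.5,"slide":[0,0,0.08],"yaw":0},
    {"gripper":0.5,"slide":[0,-0.05,0.13],"yaw":0},
    {"gripper":0.5,"slide":[0,-0.1,0.15],"yaw":0}
  ]
}}

```text
time_s: 19.9
ee_pos: [0.5774, -0.0626, 0.2691]
eef_rot: [3.139, -0.001, 1.169]
force: [0.7, 0.7, -0.1]
grip_width: 0.0466
```

Request:
{"method": "arm_command", "body": {
  "increments": [
    {"gripper":0.5,"slide":[0,-0.05,0],"yaw":0},
    {"gripper":0.5,"slide":[0,-0.05,0],"yaw":0},
    {"gripper":0.5,"slide":[0,-0.05,0],"yaw":0}
  ]
}}

```text
time_s: 20.27
ee_pos: [0.5771, -0.1116, 0.2662]
eef_rot: [-3.141, -0.0, 1.167]
force: [1.0, 1.0, -0.6]
grip_width: 0.0469
```

```bash
python3 - <<'E'
from h import *
from ov import ov
c=shot('side','s6');w=shot('wrist','w6');print(readout.get_obs()['ee_pos'])
ov(w,np.array([.577,.0385]),-.395,(170,0,350,180),2.2,'pics/t.png');B=cv2.imread('pics/t.png')
A=cv2.resize(c['color'][110:310,200:330,::-1],(390,600),interpolation=3)
o=np.zeros((600,800,3),np.uint8);o[:,:390]=A;o[:B.shape[0],395:395+B.shape[1]]=B;cv2.imwrite('pics/s6c.png',o)
E
```

```text
[ 0.57721894 -0.11088018  0.26637673]
```

View pics/s6c.png

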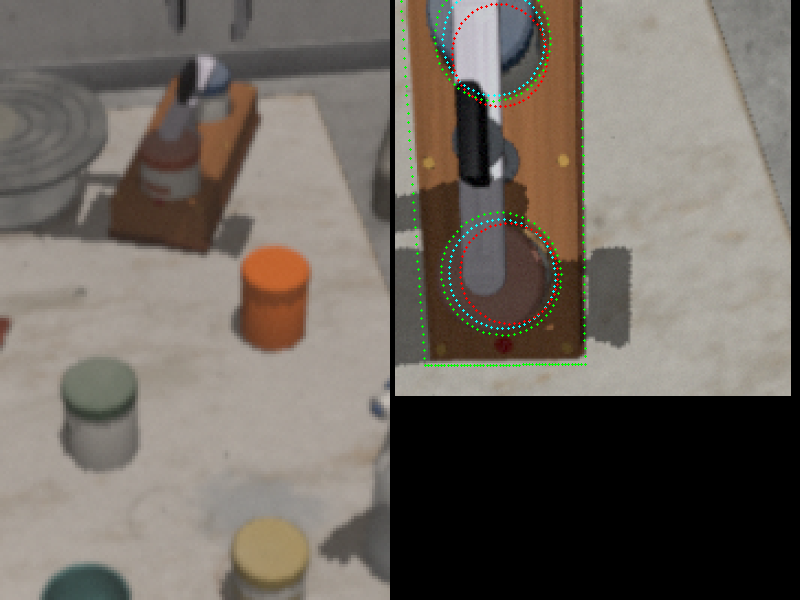

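```bash
python3 - <<'E'
from h import *
W=load('w6');P=lambda u,v:(170+(u-395)/2.2-.5,v/2.2-.5)
for a,b in(((499,10),(504,250)),((452,15),(459,250))):
    d=(atz(W,P(*a),.109)-atz(W,P(*b),.109));print('keeper',np.arctan2(d[1],d[0])+.395)
print(readout.get_obs()['force']); job.hand_in()
E
```

```text
keeper 1.5556367746807138
keeper 1.5499256691631247
[ 0.73428038 -0.23660313  0.40152797]
the job is handed in; nothing more can be done
```

I placed the red-lidded jar in the wide pocket, then the blue-lidded jar in the narrow one. I then turned the keeper counter-clockwise by its wing, let go, backed the arm off and handed the job in at about 20 s of the 72 s. The hand-in gives no verdict.

**Jars:** Both went into their bores without contact force and touched down on the floors at the expected height, at about 10–11 N. In the last views both stood upright under the bar, but I measured no tilt angles.

**Keeper:** My last measurement gave about 1.55 rad, and 1.42 is required. The gripper yaw gave 1.56.

**Bystanders:** The green and yellow jars and the bowl were not approached. They looked unmoved in the final side view, although the bowl was only partly in frame.

**Disagreements:**
- The top and wrist cameras differed by about 4 mm on the holder's position. I used the wrist value, and both insertions went in cleanly with it.
- Automatic circle fits on the empty pockets did not agree with each other, so I used hand-marked pixels and overlays instead.
- The fit of the seated red lid was about 2–3 mm from the estimated pocket centre, within the 6 mm allowed. I did not fit the seated blue lid.

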